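# Park the drill-bit case between wet rails

## Task

Push the orange drill-bit case that lies on the bench before the yellow rails, straight down the lane between them, until its front end sits against the rubber stop, then leave it there and move away. The paint on both rails is still wet, so neither the case nor the robot may touch a rail, and the case may need lining up before it goes in. Only push it with the fingers, never pick it up or tip it, and leave everything else on the bench where it is.

Things in the scene. Friction and masses are not known exactly. Their poses are not given: they have to be found in the camera images.
- bit_case: orange-and-black drill-bit case lying flat and loose on the bench (not the one on the cabinet), 70 mm (its x) x 120 mm (its y) x 27 mm high, a plain box, 150 to 310 g, lid fixed shut. Origin under its centre, on the bench. It starts before the open mouth, off the lane's centre line by up to 35 mm and askew by up to about 0.25 rad; its +y end points roughly into the lane
- case_nose (a point): middle of the case's +y end face (the end that goes in first), half-way up
- case_tail (a point): middle of the case's -y end face (the end left outside), half-way up
- rack: fixed bay on the bench: two yellow rails, bare bench between, closed at its +y end by a pale wooden block (34 mm high) with a black rubber pad (74 mm wide, 25 mm high). Origin at bench height, on the centre line at the open mouth; +y runs down the lane (to the robot's left, within 0.2 rad), +x across it, away from the robot. Lane 92 mm wide between the rails, 220 mm from mouth to pad
- lane_mouth (a point): centre of the lane's open mouth, at bench height
- lane_end (a point): centre of the rubber pad's face at the closed end, at bench height; 220 mm from the mouth
- rail_near: yellow rail on the robot's side of the lane, 18 mm wide, 22 mm high, 220 mm long, with a round nose; its inner face lies at x = -46 mm in the bay's frame. This body's origin and axes are those of the bay itself, not the rail's middle
- rail_far: yellow rail on the far side of the lane, same size; its inner face lies at x = +46 mm in the bay's frame. This body's origin and axes are those of the bay itself
- tape_measure: yellow pocket tape measure, 40x91x68 mm, standing on its edge behind the work; origin under its centre
- padlock: brass padlock lying flat, 59x40x16 mm, behind the work; origin under its centre
- tape_roll: beige roll of masking tape lying flat, 110 mm across, 24 mm high, at the left; origin under its centre
- pliers: red-handled pliers lying flat, 56x183x13 mm, near the front edge; origin under their centre
- screwdriver: red-handled screwdriver, 27x194x27 mm, lying at the left; origin under its centre
There are look-alikes about, which are no part of the job. Of the things that look like the bit_case, take the one that is nearest to the robot's base at the start.

How it is judged (in metres and radians):
At the end, for the whole second after the job is handed in: The case lies flat and still on the bench in the lane, its +y end within 6 mm of the rubber pad, along the lane within 0.1 rad, its centre within 12 mm of the centre line (y of case_nose in the frame of lane_end between -0.006 and 0.004 m and x of bit_case in the frame of rack between -0.012 and 0.012 m and angle between the y axis of bit_case and the y axis of rack, either way round below 0.1 rad and angle between bit_case's own z axis and vertical below 0.03 rad and height (world z) of bit_case below 0.004 m and linear speed of bit_case below 0.01 m/s); the robot touches nothing.
It fails at once if the case, the robot or anything else touched a rail (contact force between any of rail_near, rail_far and anything else above 0.3 N).
It fails at once if the case was lifted or tipped (height (world z) of bit_case above 0.01 m or angle between bit_case's own z axis and vertical above 0.15 rad).
It fails at once if another thing on the bench was shifted by more than 20 mm (distance of any of tape_measure, padlock, tape_roll, pliers, screwdriver from where it was at the start of the episode above 0.02 m).
It also fails if it takes over 70 s, if anything falls off the work surface, if the arm or the gripper's body presses on something with over 40 N, if the wrist force passes 120 N, or if a joint passes its speed limit or range.

## Robot

A 6-joint arm with a two-finger parallel gripper is mounted at the origin on a cart in front of the work surface, level with it; the furniture and walls round the work are solid. World frame = base frame: x ahead of the robot, y to its left, z up, the work surface at z = 0. Lengths are in m, angles in degrees, forces in N, time in s.
With the tool pointing down it reaches from about 0.3 to 0.75 m from the base axis. Payload 8.5 kg.
Tool frame: the origin (TCP) lies midway between the tips of the shut fingers; the grasp point (between the pads) lies env.tcp_to_grasp behind it (env.tcp_to_grasp is the distance from the TCP to the grasp point, in m); z points along the fingers, y is the line along which they close (so a half turn about z gives the same grasp; the last joint's range is limited). The gripper opens to 85 mm and grips with 20 to 120 N. Pads are 22 mm wide; open, the fingers measure 114 mm over their backs; the gripper's body (76 mm by 85 mm) begins 54 mm behind the grasp point. The pads swing forward as they close: fully open they stand 13 mm farther back than shut.
Start: joints at [-86.419, 21.807, 74.336, -0, 83.858, -12.336], TCP at [0.151, -0.529, 0.231] pointing down, gripper open.
Joint ranges: [-178.18, 178.18], [-50.72, 133.34], [12.68, 142.11], [-81.47, 261.47], [9.98, 163.14], [-165.26, 165.26]. Speed limits (degrees/s): [136.94, 136.94, 180, 180, 180, 180].

## Interface

Orientations are given as a 3x3 rotation matrix whose columns are the frame's x, y, z axes.
In Python, from rig import observe, optics, job, env gives the robot as it stands. The module is installed in compiled form; this text tells all that it offers.
- The arm moves only by the shell command python3 -m jog 'ROWS' [FORCE]. ROWS is JSON, a list of rows, each a list of 7 numbers: the turn, a rotation vector about the tool's x, y, z in rad, then the shift along the tool's x, y, z in m, then the opening in per cent of the stroke, from 0 (shut) to 100 (fully open). A call has 1 to 10 rows; each row shifts and turns the commanded pose from where the row before left it, along the tool's axes as they then stand; what a row does not reach is not made up. A row lasts 1/8 s, in which the tool goes at most 62.5 mm and 10.7 degrees, less where a joint would pass 70% of its speed; a pose out of reach is approached as far as the arm can. A call is refused whole if a number of a shift passes 0.0625 or a number of a turn 0.188, either way. A call with a gripper value outside its range is refused whole. The fingers move at their own pace and stop on an object; FORCE is the grip in N (left out, the last holds). Time passes only in rows, so rows that do not move let the fingers close. It gives the time, the measured TCP pose, the force, the opening and the grip force at its end, in the units of the state.
- observe(): the state, without advancing time (a new reading comes with each control period).
- optics.get_image(name): name is "side" or "top"; returns a dict with "pixels" (420x560x3 uint8, red, green, blue), "mtx" (3x3 intrinsics, pixels), "rvec" (rotation vector, rad) and "tvec" (3), from world to camera coordinates, as OpenCV has them. Camera axes: x right, y down, z forward; pixel columns grow to the right and rows downward; lengths in m; the calibration is good to about 2 mm. A picture is of the moment at which its call begins. There is no depth.
- job.close_job(): hands the job in; it is judged then, once.
The state is a dict: "time_s": time; "q": joint angles; "qvel": joint speeds; "joint_efforts": joint torques, N m; "position": TCP position; "tool_rot": TCP orientation; "ft_force": force on the tool from outside, world axes, zero at the start; "wrist_torque": the same for the moment, N m; "grip_width": finger opening in m; "gripper_force": force on a finger pad.
Only numpy, scipy, OpenCV 4.12 (cv2) and the standard library are available. Lean on these libraries where they do the work, as an engineer would, in place of code of your own. Each camera call takes 0.05 s, during which the arm holds its last target. There are 200 camera calls.

## Working session

There is one attempt and no reset: what is moved stays moved. The work goes in short steps, Python scripts to look and compute and a shell command to move; the robot and the scene stay as the last step left them, time stands still between calls to the robot, and variables do not carry over. Pictures are saved under pics/ and viewed, at most 11 in all, crops included, and the job is handed in when it is done.

```bash
mkdir -p pics; python3 - <<'E'
from rig import observe, optics, env
import cv2,numpy as np
for n in("top","side"):
    d=optics.get_image(n); cv2.imwrite(f"pics/{n}0.png",d["pixels"][:,:,::-1]); R=cv2.Rodrigues(np.array(d["rvec"]))[0]; print(n,(-R.T@np.array(d["tvec"]).ravel()).round(3))
s=observe(); print(s["position"],s["tool_rot"],s["grip_width"],env.tcp_to_grasp)
E
```

```text
top [0.48  0.107 1.063]
side [0.597 1.024 0.862]
[ 0.150793   -0.52863552  0.23077206] [[ 9.61660220e-01  2.74243711e-01 -9.55950688e-05]
 [ 2.74243585e-01 -9.61659308e-01  1.35299932e-03]
 [ 2.79121667e-04 -1.32734196e-03 -9.99999080e-01]] 0.08534092847396255 0.0187
```

View pics/top0.png

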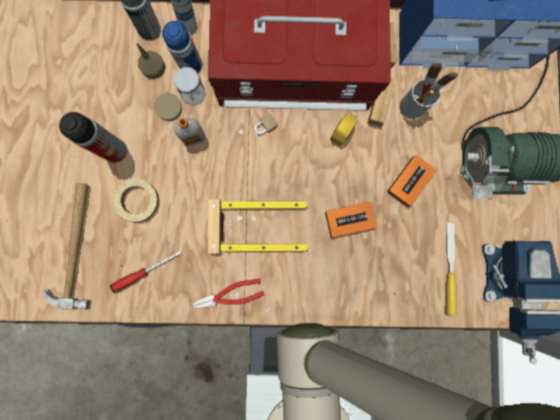

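View pics/side0.png

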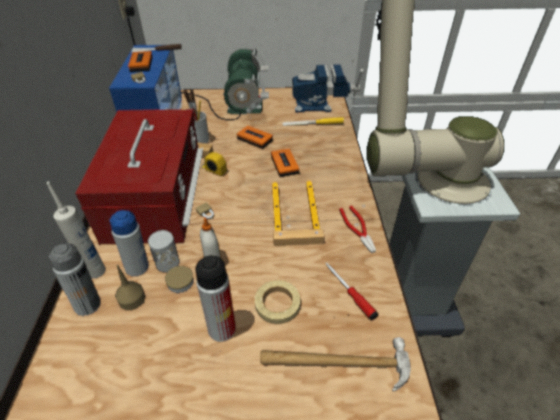

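The case is at about (351,220) in the top view. The look-alike at (411,181) is farther from the base. The lane's mouth is at column 307, with rails at rows 205 and 248, and the block is at column 215. I'll fit box models to colour masks next.

```bash
cat > h.py <<'E'
import cv2,numpy as np
from scipy.optimize import minimize
from rig import observe, optics
def box(x0,x1,y0,y1,h): return np.array([[x,y,z] for x in(x0,x1) for y in(y0,y1) for z in(0,h)],float)
CASE=[box(-.035,.035,-.06,.06,.027)]
RAILS=[box(-.064,-.046,0,.22,.022),box(.046,.064,0,.22,.022)]
def proj(d,P): return cv2.projectPoints(np.asarray(P,float).reshape(-1,3),np.array(d["rvec"]),np.array(d["tvec"]),np.array(d["mtx"]),None)[0].reshape(-1,2)
def world(d,uv,z):
    R=cv2.Rodrigues(np.array(d["rvec"]))[0]; c=-R.T@np.array(d["tvec"]).ravel()
    r=R.T@np.linalg.inv(d["mtx"])@np.array([*uv,1]); return c+r*(z-c[2])/r[2]
def place(p,B):
    c,s=np.cos(p[2]),np.sin(p[2]); return B@np.array([[c,-s,0],[s,c,0],[0,0,1]]).T+[p[0],p[1],0]
S=8
def render(d,p,bodies):
    im=np.zeros((420*S,560*S),np.uint8)
    for B in bodies:
        h=cv2.convexHull(((proj(d,place(p,B))+.5)*S).astype(np.float32)); cv2.fillConvexPoly(im,np.round(h).astype(np.int32),255)
    return cv2.resize(im,(560,420),interpolation=cv2.INTER_AREA)/255.
def mask(d,kind,roi):
    hsv=cv2.cvtColor(d["pixels"],cv2.COLOR_RGB2HSV); H,Sa,V=[hsv[...,i].astype(int) for i in range(3)]
    if kind=="case": m=((H<14)&(Sa>170)&(V>90))|(V<75)
    else: m=(H>20)&(H<34)&(Sa>185)&(V>90)
    z=np.zeros_like(m); x0,y0,x1,y1=roi; z[y0:y1,x0:x1]=m[y0:y1,x0:x1]
    z=z.astype(np.uint8); 
    return cv2.morphologyEx(z,cv2.MORPH_CLOSE,np.ones((5,5) if kind=="case" else (3,3),np.uint8)).astype(float)
def fit(d,m,p0,bodies):
    f=lambda p:((render(d,p,bodies)-m)**2).sum()
    s=np.array([[0,0,0],[.008,0,0],[0,.008,0],[0,0,.08]])
    for k in(1,.4): r=minimize(f,p0,method="Nelder-Mead",options=dict(initial_simplex=np.array(p0)+s*k,xatol=1e-4,fatol=.1)); p0=r.x
    return r.x,r.fun
def overlay(d,items,name,roi,k):
    im=cv2.resize(d["pixels"][:,:,::-1][roi[1]:roi[3],roi[0]:roi[2]],None,fx=k,fy=k,interpolation=cv2.INTER_CUBIC)
    for p,bs in items:
        for B in bs:
            h=cv2.convexHull(((proj(d,place(p,B))+.5-[roi[0],roi[1]])*k).astype(np.float32)); cv2.polylines(im,[np.round(h).astype(int)],True,(255,0,255),1)
    cv2.imwrite(name,im)
def rel(c,r):
    s,q=np.sin(r[2]),np.cos(r[2]); dx,dy=c[0]-r[0],c[1]-r[1]; return np.array([q*dx+s*dy,-s*dx+q*dy,c[2]-r[2]])
E
python3 - <<'E'
from h import *
d=optics.get_image("top")
c0=world(d,(351,220),.027); r0=world(d,(307,226.5),.022)
mc=mask(d,"case",(320,195,382,245)); mr=mask(d,"rail",(215,195,315,258))
print(mc.sum(),mr.sum(),c0,r0)
c,fc=fit(d,mc,[c0[0],c0[1],-.15],CASE); r,fr=fit(d,mr,[r0[0],r0[1],0],RAILS)
print("top case",c.round(4),fc,"rack",r.round(4),fr,"rel",rel(c,r).round(4))
overlay(d,[(c,CASE),(r,RAILS)],"pics/fit0.png",(200,180,400,270),4)
d=optics.get_image("side")
print("side proj case",proj(d,[*c[:2],.027]),"mouth",proj(d,[*r[:2],0]))
overlay(d,[(c,CASE),(r,RAILS)],"pics/fit0s.png",(230,130,350,260),4)
a=cv2.imread("pics/fit0.png");b=cv2.imread("pics/fit0s.png");b=cv2.resize(b,None,fx=.45,fy=.45)
o=np.zeros((a.shape[0]+b.shape[0],800,3),np.uint8);o[:a.shape[0]]=a;o[a.shape[0]:,:b.shape[1]]=b
cv2.imwrite("pics/both0.png",o);print(o.shape)
E
```

```text
1134.0 0.0 [ 0.54679235 -0.10347591  0.027     ] [0.52814646 0.00936707 0.022     ]
top case [ 0.5496 -0.1043  0.2367] 146.75117262591309 rack [0.5294 0.0171 0.0181] 1187.0850288350634 rel [ 0.018  -0.1217  0.2186]
side proj case [[284.06959495 158.81082481]] mouth [[291.7134486  187.77807596]]
(594, 800, 3)
```

View pics/both0.png

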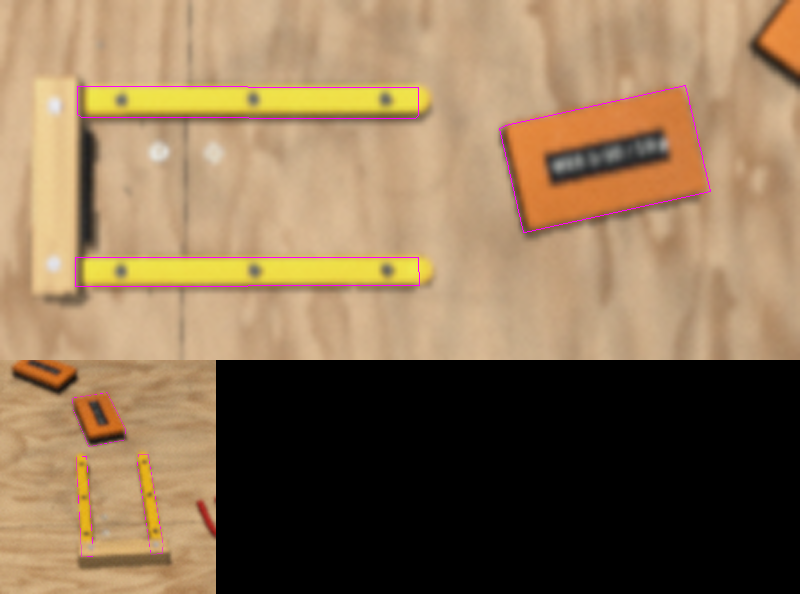

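```bash
python3 - <<'E'
from h import *
d=optics.get_image("top"); p=d["pixels"]; hsv=cv2.cvtColor(p,cv2.COLOR_RGB2HSV)
print("rail hsv",hsv[205,250],hsv[247,250],"wood",hsv[235,260],hsv[215,300],"block",hsv[230,214],"case",hsv[232,345], "case mask fill")
for r in(205,248): print(r,[(c,*map(int,hsv[r,c])) for c in list(range(216,224))+list(range(303,311))])
for r in(220,227,235): print(r,[(c,*map(int,p[r,c])) for c in range(214,228)])
E
```

```text
rail hsv [ 27 179 238] [ 27 179 239] wood [ 15  81 202] [ 15  90 201] block [ 19  96 231] case [ 13 189 211] case mask fill
205 [(216, 19, 93, 231), (217, 20, 94, 235), (218, 19, 98, 227), (219, 18, 105, 175), (220, 21, 143, 141), (221, 24, 178, 199), (222, 28, 178, 233), (223, 28, 176, 239), (303, 28, 176, 239), (304, 27, 177, 239), (305, 26, 180, 238), (306, 24, 176, 230), (307, 21, 146, 205), (308, 17, 94, 198), (309, 16, 84, 195), (310, 16, 84, 191)]
248 [(216, 19, 96, 233), (217, 18, 99, 229), (218, 17, 102, 207), (219, 18, 108, 144), (220, 24, 161, 154), (221, 26, 177, 227), (222, 27, 177, 239), (223, 27, 177, 239), (303, 28, 176, 239), (304, 27, 178, 239), (305, 26, 181, 238), (306, 24, 181, 235), (307, 22, 164, 225), (308, 19, 114, 204), (309, 17, 83, 207), (310, 16, 78, 210)]
220 [(214, 230, 197, 141), (215, 230, 195, 141), (216, 231, 198, 142), (217, 233, 201, 145), (218, 222, 185, 134), (219, 154, 126, 92), (220, 77, 66, 53), (221, 40, 39, 37), (222, 46, 40, 35), (223, 96, 81, 64), (224, 156, 131, 103), (225, 195, 165, 132), (226, 206, 176, 141), (227, 210, 180, 144)]
227 [(214, 231, 198, 143), (215, 231, 198, 143), (216, 231, 198, 143), (217, 232, 197, 144), (218, 219, 181, 133), (219, 150, 123, 90), (220, 74, 63, 50), (221, 41, 40, 38), (222, 55, 47, 40), (223, 116, 96, 74), (224, 177, 147, 114), (225, 200, 165, 129), (226, 204, 172, 135), (227, 207, 176, 139)]
235 [(214, 233, 200, 145), (215, 232, 198, 143), (216, 232, 199, 143), (217, 230, 196, 141), (218, 216, 179, 128), (219, 146, 121, 89), (220, 73, 64, 55), (221, 43, 40, 40), (222, 52, 45, 38), (223, 94, 80, 63), (224, 145, 122, 96), (225, 191, 159, 124), (226, 201, 166, 129), (227, 201, 167, 130)]
```

```bash
cat >> h.py <<'E'
def top(x0,x1,y0,y1,z): return np.array([[x,y,z] for x in(x0,x1) for y in(y0,y1)],float)
CASE_T=[top(-.035,.035,-.06,.06,.027)]
RAILS_T=[top(a,b,.009,.215,.022) for a,b in((-.064,-.046),(.046,.064))]+[np.array([[s*.055+.009*np.cos(t),.009+.009*np.sin(t),.022] for t in np.linspace(np.pi,2*np.pi,12)]) for s in(1,-1)]
def mask(d,kind,roi):
    hsv=cv2.cvtColor(d["pixels"],cv2.COLOR_RGB2HSV); H,Sa,V=[hsv[...,i].astype(int) for i in range(3)]
    m=((H<16)&(Sa>140)&(V>110)) if kind=="case" else (H>=21)&(H<34)&(Sa>135)&(V>150)
    z=np.zeros(m.shape,np.uint8); x0,y0,x1,y1=roi; z[y0:y1,x0:x1]=m[y0:y1,x0:x1]
    if kind=="case":
        n,l,st,_=cv2.connectedComponentsWithStats(z); z=(l==1+st[1:,4].argmax()).astype(np.uint8)
        cs=cv2.findContours(z,cv2.RETR_EXTERNAL,cv2.CHAIN_APPROX_NONE)[0]; cv2.drawContours(z,cs,-1,1,-1)
    else: z=cv2.morphologyEx(z,cv2.MORPH_CLOSE,np.ones((3,3),np.uint8))
    return z.astype(float)
E
python3 - <<'E'
from h import *
for n,cr,rr,g in(("top",(320,195,382,245),(217,195,315,258),None),("side",(262,140,305,182),(265,175,325,236),None)):
    d=optics.get_image(n)
    mc=mask(d,"case",cr); mr=mask(d,"rail",rr)
    c,fc=fit(d,mc,[.55,-.104,.23],CASE_T); r,fr=fit(d,mr,[.529,.01,.018],RAILS_T)
    print(n,mc.sum(),mr.sum(),"case",c.round(4),fc.round(1),"rack",r.round(4),fr.round(1),"rel",rel(c,r).round(4))
    if n=="top":
        print("pad face",[rel([*world(d,(223.1,v),.02)[:2],0],r).round(4) for v in(220,227,235)],"pad base",[rel([*world(d,(223.1,v),.0)[:2],0],r).round(4) for v in(227,)])
    for q in ([3.5e-2,.06],[.035,-.06]): pass
    overlay(d,[(c,CASE_T),(r,RAILS_T)],f"pics/fit1{n}.png",(200,180,400,270) if n=="top" else (230,130,350,260),4)
E
```

```text
top 1266.0 1260.0 case [ 0.549  -0.1028  0.2368] 15.6 rack [0.5308 0.0156 0.0296] 90.9 rel [ 0.0146 -0.1189  0.2072]
pad face [array([ 0.0163,  0.21  , -0.0296]), array([-0.0017,  0.21  , -0.0296]), array([-0.0223,  0.2101, -0.0296])] pad base [array([-0.0008,  0.2123, -0.0296])]
side 493.0 538.0 case [ 0.5492 -0.0989  0.2105] 38.2 rack [0.5303 0.0096 0.0212] 30.5 rel [ 0.0167 -0.1089  0.1893]
```

View pics/fit1top.png

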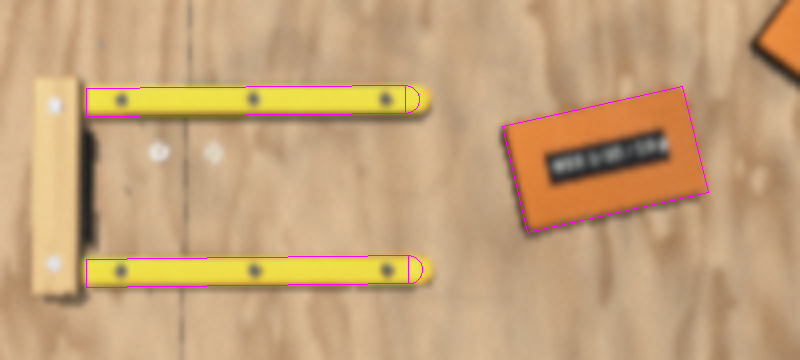

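```bash
cat >> h.py <<'E'
def rails(y0,y1): return [top(a,b,y0+.009,y1,.022) for a,b in((-.064,-.046),(.046,.064))]+[np.array([[s*.055+.009*np.cos(t),y0+.009+.009*np.sin(t),.022] for t in np.linspace(np.pi,2*np.pi,12)]) for s in(1,-1)]
def fitr(d,m,p0):
    f=lambda p:((render(d,p[:3],rails(0,p[3]))-m)**2).sum()
    s=np.vstack([np.zeros(4),np.diag([.006,.006,.04,.01])]); p=np.array(p0)
    for k in(1,-.5,.3): r=minimize(f,p,method="Nelder-Mead",options=dict(initial_simplex=p+s*k,xatol=1e-4,fatol=.05)); p=r.x
    return r.x,r.fun
E
python3 - <<'E'
from h import *
for n,rr in(("top",(217,195,315,258)),("side",(265,175,325,236))):
    d=optics.get_image(n); mr=mask(d,"rail",rr)
    r,f=fitr(d,mr,[.529,.01,.02,.22]); print(n,r.round(4),f)
    if n=="top":
        print("pad face",[rel([*world(d,(223.1,v),.025)[:2],0],r[:3]).round(4) for v in(220,235)],"base",rel([*world(d,(223.1,227),0)[:2],0],r[:3]).round(4),rel([.549,-.1028,.2368],r[:3]).round(4))
        overlay(d,[(r[:3],rails(0,r[3])),([.549,-.1028,.2368],CASE_T)],"pics/fit2top.png",(200,180,400,270),4)
E
```

```text
top [0.5309 0.0086 0.0276 0.2239] 57.502329873125724
pad face [array([ 0.0157,  0.2165, -0.0276]), array([-0.0227,  0.2165, -0.0276])] base [-0.0011  0.2193 -0.0276] [ 0.015  -0.1118  0.2092]
side [0.5305 0.0124 0.023  0.2101] 34.57771626297578
```

View pics/fit2top.png

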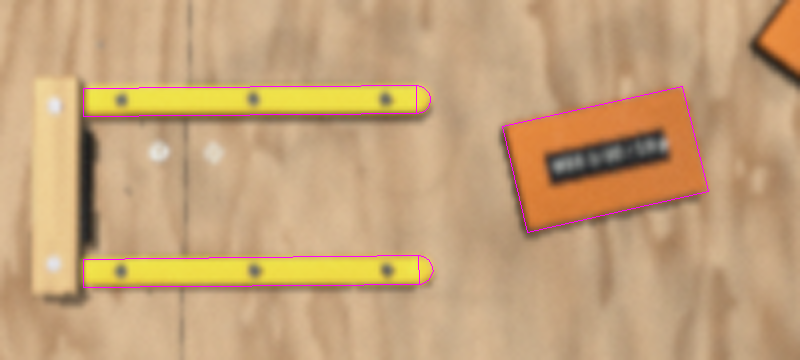

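The fit matches: the lane mouth is at about (0.531, 0.0075) and the yaw is about 0.022. In the rack frame the case sits at (+15, −112) mm with yaw +0.21. I'll push its far long side toward the robot with two fingers spread along the lane, which squares and centres it. Then I'll push the tail.

```bash
python3 -m jog '[[0,0,0.128,0,0,0,60],[0,0,0.128,0,0,0,60],[0,0,0,0.039,-0.035,0,60],[0,0,0,0.039,-0.035,0,60],[0,0,0,0.039,-0.035,0,60],[0,0,0,0.039,-0.035,0,60],[0,0,0,0.039,-0.035,0,60],[0,0,0,0.039,-0.035,0,60],[0,0,0,0.039,-0.035,0,60],[0,0,0,0.039,-0.035,0,60]]'; python3 -m jog '[[0,0,0,0.039,-0.035,0,60],[0,0,0,0.039,-0.035,0,60],[0,0,0,0.039,-0.035,0,60],[0,0,0,0.039,-0.035,0,60],[0,0,0,0,0,0,60]]'
```

```text
time_s: 1.7
position: [0.4578, -0.2408, 0.2315]
tool_rot: [[1.0, 0.022, 0.0], [0.022, -1.0, -0.0], [0.0, 0.0, -1.0]]
ft_force: [0.2, -0.2, -0.1]
grip_width: 0.0512
gripper_force: 0.0
time_s: 2.33
position: [0.6111, -0.0962, 0.2306]
tool_rot: [[1.0, 0.026, -0.0], [0.026, -1.0, 0.001], [-0.0, -0.001, -1.0]]
ft_force: [0.2, 0.3, 0.0]
grip_width: 0.0513
gripper_force: 0.0
```

```bash
python3 -m jog '[[0,0,0,0.002,0,0.05,60],[0,0,0,0,0,0.05,60],[0,0,0,0,0,0.05,60],[0,0,0,0,0,0.04,60],[0,0,0,0,0,0.02,60],[0,0,0,0,0,0.008,60],[0,0,0,0,0,0.008,60],[0,0,0,0,0,0,60]]'; python3 - <<'E'
from h import *
d=optics.get_image("side"); a=cv2.resize(d["pixels"][125:245,225:345,::-1],None,fx=4,fy=4,interpolation=cv2.INTER_CUBIC); cv2.imwrite("pics/s1.png",a)
E
```

```text
time_s: 3.32
position: [0.6116, -0.0989, 0.0056]
tool_rot: [[1.0, 0.022, 0.0], [0.022, -1.0, -0.0], [0.0, 0.0, -1.0]]
ft_force: [-0.5, -0.5, 0.2]
grip_width: 0.0513
gripper_force: 0.0
```

View pics/s1.png

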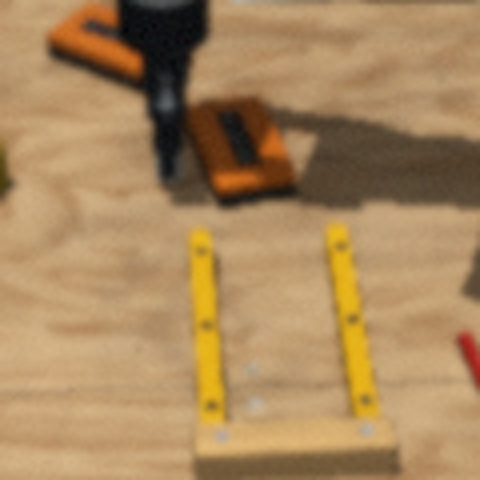

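The fingers stand clear on the far side of the case (near (165,170) in the crop). I'll push toward the robot slowly.

```bash
python3 -m jog '[[0,0,0,-0.005,0,0,60],[0,0,0,-0.005,0,0,60],[0,0,0,-0.004,0,0,60]]';python3 -m jog '[[0,0,0,-0.004,0,0,60],[0,0,0,-0.004,0,0,60],[0,0,0,-0.004,0,0,60],[0,0,0,-0.004,0,0,60]]';  python3 - <<'E'
from h import *
r=[.5307,.0075,.0225]
d=optics.get_image("side"); m=mask(d,"case",(262,130,305,182)); c,f=fit(d,m,[.545,-.099,.1],CASE_T); print(m.sum(),c,f,rel(c,r))
E
```

```text
time_s: 3.75
position: [0.5976, -0.0993, 0.0058]
tool_rot: [[1.0, 0.022, 0.001], [0.022, -1.0, -0.001], [0.001, 0.001, -1.0]]
ft_force: [2.0, -1.2, 0.7]
grip_width: 0.0513
gripper_force: 0.7
time_s: 4.25
position: [0.5814, -0.0995, 0.0054]
tool_rot: [[1.0, 0.022, 0.0], [0.022, -1.0, -0.0], [0.0, 0.0, -1.0]]
ft_force: [1.7, -0.5, 1.0]
grip_width: 0.0512
gripper_force: 0.8
112.0 [ 0.53553476 -0.0856453   0.15517886] 323.89156478277584 [ 0.00273795 -0.0932305   0.13267886]
```

```bash
python3 -m jog '[[0,0,0,-0.0025,0,0,60],[0,0,0,0,0,0,60],[0,0,0,0.015,0,0,60],[0,0,0,0.015,0,0,60],[0,0,0,0,0,-0.05,60],[0,0,0,0,0,-0.05,60],[0,0,0,0,0.04,-0.04,35],[0,0,0,0,0.05,0,35],[0,0,0,0,0.05,0,35],[0,0,0,0,0,0,35]]'; python3 - <<'E'
from h import *
r=[.5307,.0075,.0225]
for n,roi in(("top",(315,195,385,250)),("side",(262,130,305,182))):
    d=optics.get_image(n); m=mask(d,"case",roi); c,f=fit(d,m,[.535,-.099,.05],CASE_T); print(n,m.sum(),c,f,rel(c,r))
    if n=="top": cv2.imwrite("pics/t2.png",cv2.resize(d["pixels"][170:280,190:430,::-1],None,fx=3,fy=3))
E
```

```text
time_s: 5.55
position: [0.6114, -0.2418, 0.1445]
tool_rot: [[1.0, 0.018, -0.001], [0.018, -1.0, 0.0], [-0.001, -0.0, -1.0]]
ft_force: [-0.8, 0.9, -0.5]
grip_width: 0.0301
gripper_force: 0.0
top 1255.0 [ 0.53046792 -0.09644074  0.05093633] 16.620976547481735 [-0.00257049 -0.10390921  0.02843633]
side 505.0 [ 0.53074775 -0.09124605  0.0392643 ] 46.64596693579392 [-0.00217386 -0.09872213  0.0167643 ]
```

View pics/t2.png

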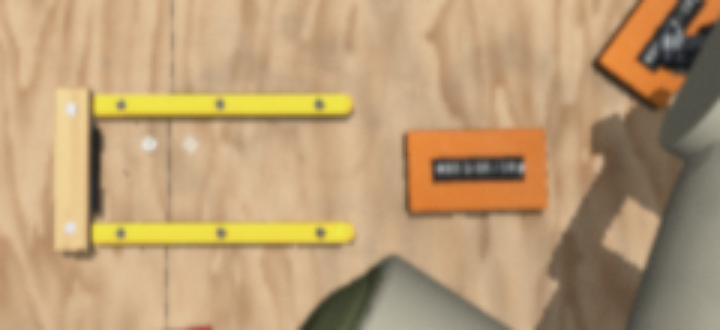

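The case is now nearly centred (−2.5 mm) and square (about 0.02 rad) before the mouth. Its edges are at columns 407–545 and rows 130–212 of the crop. I'll turn the tool 90° so two fingers face the tail.

```bash
python3 -m jog '[[0,0,-0.1745,0,0,0,35],[0,0,-0.1745,0,0,0,35],[0,0,-0.1745,0,0,0,35],[0,0,-0.1745,0,0,0,35],[0,0,-0.1745,0,0,0,35],[0,0,-0.1745,0,0,0,35],[0,0,-0.1745,0,0,0,35],[0,0,-0.1745,0,0,0,35],[0,0,-0.1745,0,0,0,35],[0,0,0,0,0,0,35]]'; python3 - <<'E'
from rig import observe
import numpy as np
s=observe(); p=np.array(s["position"]); R=np.array(s["tool_rot"]); print(p,np.arctan2(R[1,0],R[0,0])-np.pi/2,s["q"])
ps=.0225
print(R.T@(np.array([.5307+.192*ps-.0015,.0075-.192,.005])-p))
E
```

```text
time_s: 6.9
position: [0.6122, -0.2372, 0.1453]
tool_rot: [[-0.022, 1.0, -0.001], [1.0, 0.022, 0.001], [0.001, -0.001, -1.0]]
ft_force: [0.5, 0.1, -0.3]
grip_width: 0.0298
gripper_force: 0.0
[ 0.6121786  -0.23721613  0.14531145] 0.021591307449777775 [-3.14946991e+01  3.62485369e+01  6.34173794e+01  9.63256618e-03
  8.03748447e+01 -3.27334115e+01]
[ 0.05432851 -0.07743073  0.14037936]
```

```bash
python3 -m jog '[[0,0,0,0.027,-0.039,0,35],[0,0,0,0.027,-0.0385,0,35],[0,0,0,0,0,0.04,35],[0,0,0,0,0,0.04,35],[0,0,0,0,0,0.03,35],[0,0,0,0,0,0.018,35],[0,0,0,0,0,0.012,35],[0,0,0,0,0,0,35]]'; python3 - <<'E'
from h import *
r=[.5307,.0075,.0225]; s=observe(); print(rel([*s["position"][:2],0],r), s["position"][2])
d=optics.get_image("side"); m=mask(d,"case",(262,130,305,182)); c,f=fit(d,m,[.532,-.096,.04],CASE_T); print(m.sum(),c,f,rel(c,r))
cv2.imwrite("pics/s2.png",cv2.resize(d["pixels"][115:245,225:345,::-1],None,fx=4,fy=4,interpolation=cv2.INTER_CUBIC))
E
```

```text
time_s: 7.9
position: [0.5333, -0.186, 0.005]
tool_rot: [[-0.02, 1.0, -0.001], [1.0, 0.02, 0.001], [0.001, -0.001, -1.0]]
ft_force: [-0.1, 0.7, -0.5]
grip_width: 0.0303
gripper_force: 0.0
[-0.00172118 -0.19348644 -0.0225    ] 0.004998745896169752
483.0 [ 0.53087671 -0.09032071  0.03814489] 31.146866589773165 [-0.00202411 -0.09779993  0.01564489]
```

View pics/s2.png

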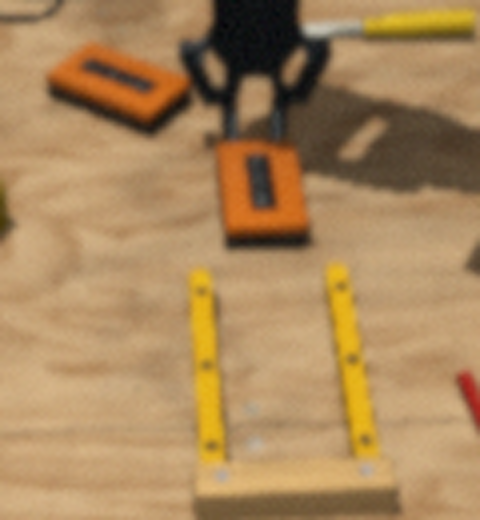

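Two fingers sit squarely behind the tail (crop (230–280,135)). I'll push up to just short of the mouth and recheck.

```bash
python3 -m jog '[[0,0,0,0.006,0,0,35],[0,0,0,0.006,0,0,35],[0,0,0,0.006,0,0,35],[0,0,0,0.006,0,0,35],[0,0,0,0.006,0,0,35],[0,0,0,0.006,0,0,35],[0,0,0,0.006,0,0,35],[0,0,0,0.006,0,0,35],[0,0,0,0,0,0,35]]'; cat > chk.py <<'E'
from h import *
r=[.5307,.0075,.0225]; s=observe(); t=rel([*s["position"][:2],0],r); R=np.array(s["tool_rot"]); print("tool",t[:2].round(4), np.arctan2(R[1,0],R[0,0])-np.pi/2-r[2])
d=optics.get_image("side"); m=mask(d,"case",(255,125,325,235)); 
a=[.5307-r[2]*(t[1]+.071),.0075+t[1]+.071,.03]
c,f=fit(d,m,a,CASE_T); print("case",m.sum(),c.round(4),f,rel(c,r).round(4))
mr=mask(d,"rail",(265,175,325,236)); q,f=fitr(d,mr,[.5307,.01,.02,.21]); print("rack side",q.round(4),f,"rel",rel(c,q[:3]).round(4))
E
python3 chk.py
```

```text
time_s: 9.07
position: [0.5322, -0.1377, 0.0052]
tool_rot: [[-0.022, 1.0, -0.001], [1.0, 0.022, 0.001], [0.001, -0.001, -1.0]]
ft_force: [-0.1, -1.6, -0.4]
grip_width: 0.0295
gripper_force: 0.0
tool [-0.0018 -0.1452] -0.0005336011675594401
case 396.0 [ 0.5318 -0.0599  0.0326] 126.45394848135332 [-0.0004 -0.0674  0.0101]
rack side [0.5306 0.0115 0.0232 0.2112] 32.45384083044982 rel [-0.0004 -0.0714  0.0094]
```

Centred to within 1 mm and 0.01 rad. I'll continue into the lane.

```bash
python3 -m jog '[[0,0,0,0.007,0,0,35],[0,0,0,0.007,0,0,35],[0,0,0,0.007,0,0,35],[0,0,0,0.007,0,0,35],[0,0,0,0.007,0,0,35],[0,0,0,0.007,0,0,35],[0,0,0,0.007,0,0,35],[0,0,0,0.007,0,0,35],[0,0,0,0.006,0,0,35],[0,0,0,0,0,0,35]]'; python3 chk.py; python3 - <<'E'
from h import *
d=optics.get_image("side");cv2.imwrite("pics/s3.png",cv2.resize(d["pixels"][115:245,225:345,::-1],None,fx=4,fy=4,interpolation=cv2.INTER_CUBIC))
E
```

```text
time_s: 10.38
position: [0.5311, -0.0759, 0.0054]
tool_rot: [[-0.022, 1.0, -0.0], [1.0, 0.022, 0.0], [0.0, -0.0, -1.0]]
ft_force: [-0.7, -0.5, 0.0]
grip_width: 0.0299
gripper_force: 0.0
tool [-0.0015 -0.0834] -0.0004017140142447487
case 427.0 [0.5302 0.0016 0.0144] 132.02066897347174 [-0.0006 -0.0059 -0.0081]
rack side [0.5306 0.0113 0.023  0.2115] 29.685490196078426 rel [-0.0006 -0.0097 -0.0086]
```

View pics/s3.png

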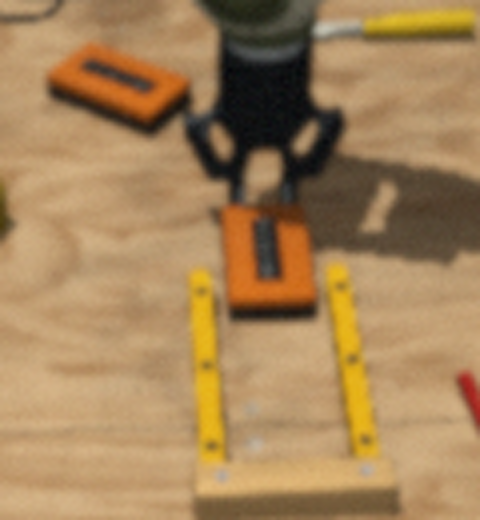

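The case's front 50 mm are in the lane, with even gaps on both sides (rows 205–310, between the rails at x≈212 and 335). Continuing.

```bash
python3 -m jog '[[0,0,0,0.007,0,0,35],[0,0,0,0.007,0,0,35],[0,0,0,0.007,0,0,35],[0,0,0,0.007,0,0,35],[0,0,0,0.007,0,0,35],[0,0,0,0.007,0,0,35],[0,0,0,0.007,0,0,35],[0,0,0,0.007,0,0,35],[0,0,0,0.007,0,0,35],[0,0,0,0.007,0,0,35]]'; python3 chk.py
```

```text
time_s: 11.72
position: [0.5296, -0.0061, 0.0054]
tool_rot: [[-0.022, 1.0, 0.0], [1.0, 0.022, -0.0], [-0.0, 0.0, -1.0]]
ft_force: [1.1, -3.0, 1.2]
grip_width: 0.0295
gripper_force: 1.2
tool [-0.0014 -0.0135] -0.0009572820872934332
case 474.0 [0.5289 0.0699 0.0123] 153.55504805843907 [-0.0004  0.0624 -0.0102]
rack side [0.5304 0.0156 0.0225 0.2084] 53.37305651672433 rel [-0.0003  0.0544 -0.0102]
```

```bash
python3 -m jog '[[0,0,0,0.007,0,0,35],[0,0,0,0.007,0,0,35],[0,0,0,0.007,0,0,35],[0,0,0,0.007,0,0,35],[0,0,0,0.007,0,0,35],[0,0,0,0.007,0,0,35],[0,0,0,0.007,0,0,35],[0,0,0,0.007,0,0,35],[0,0,0,0.007,0,0,35],[0,0,0,0.007,0,0,35]]'; python3 -m jog '[[0,0,0,0.006,0,0,35],[0,0,0,0.005,0,0,35],[0,0,0,0.004,0,0,35],[0,0,0,0,0,0,35]]'; python3 chk.py;  python3 - <<'E'
from h import *
d=optics.get_image("side");cv2.imwrite("pics/s4.png",cv2.resize(d["pixels"][130:250,245:345,::-1],None,fx=5,fy=5,interpolation=cv2.INTER_CUBIC))
E
```

```text
time_s: 13.02
position: [0.5281, 0.064, 0.0053]
tool_rot: [[-0.022, 1.0, -0.0], [1.0, 0.022, 0.0], [0.0, -0.0, -1.0]]
ft_force: [-0.5, -2.4, 0.6]
grip_width: 0.0297
gripper_force: 0.8
time_s: 13.52
position: [0.5277, 0.0789, 0.0053]
tool_rot: [[-0.022, 1.0, -0.0], [1.0, 0.022, 0.0], [0.0, -0.0, -1.0]]
ft_force: [-0.1, 0.4, 0.7]
grip_width: 0.0298
gripper_force: 0.0
tool [-0.0014  0.0714] -0.0007825379665696089
case 566.0 [0.5277 0.1551 0.0334] 185.4909188773549 [0.0004 0.1476 0.0109]
rack side [0.5302 0.0156 0.0217 0.2091] 158.06219146482118 rel [0.0005 0.1395 0.0116]
```

View pics/s4.png

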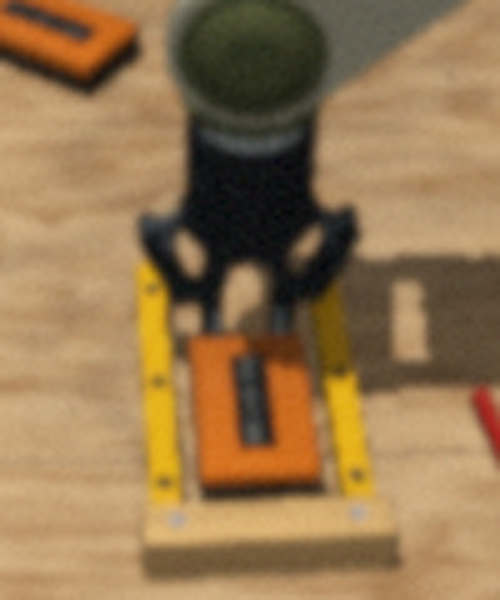

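The case is centred, with a small gap left to the stop hidden behind the block. I'll creep in and watch the force.

```bash
python3 -m jog '[[0,0,0,0.003,0,0,35],[0,0,0,0.003,0,0,35],[0,0,0,0.003,0,0,35],[0,0,0,0.002,0,0,35]]'; for i in 1; do python3 -m jog '[[0,0,0,0.0015,0,0,35]]'; done; python3 -m jog '[[0,0,0,0.0015,0,0,35]]'; python3 -m jog '[[0,0,0,0.0015,0,0,35]]'
```

```text
time_s: 14.12
position: [0.5275, 0.0897, 0.0053]
tool_rot: [[-0.022, 1.0, -0.0], [1.0, 0.022, 0.0], [0.0, -0.0, -1.0]]
ft_force: [0.8, -1.6, -0.9]
grip_width: 0.0299
gripper_force: 0.6
time_s: 14.25
position: [0.5275, 0.0911, 0.0053]
tool_rot: [[-0.022, 1.0, -0.0], [1.0, 0.022, -0.0], [0.0, -0.0, -1.0]]
ft_force: [0.7, -2.1, -1.5]
grip_width: 0.03
gripper_force: 0.6
time_s: 14.38
position: [0.5274, 0.0926, 0.0053]
tool_rot: [[-0.022, 1.0, -0.0], [1.0, 0.022, 0.0], [0.0, -0.0, -1.0]]
ft_force: [-0.1, -1.2, -0.4]
grip_width: 0.0298
gripper_force: 0.5
time_s: 14.5
position: [0.5274, 0.0941, 0.0053]
tool_rot: [[-0.021, 1.0, -0.0], [1.0, 0.021, 0.0], [0.0, -0.0, -1.0]]
ft_force: [0.7, -1.5, -1.1]
grip_width: 0.03
gripper_force: 0.5
```

Tool y in the rack frame is 86.6 mm, with no contact yet.

```bash
python3 -m jog '[[0,0,0,0.0015,0,0,35]]'|grep -E "pos|ft_"; python3 -m jog '[[0,0,0,0.001,0,0,35]]'|grep -E "pos|ft_"; python3 -m jog '[[0,0,0,0.001,0,0,35]]'|grep -E "pos|ft_"
```

```text
position: [0.5274, 0.0956, 0.0053]
ft_force: [0.1, -1.1, -1.3]
position: [0.5274, 0.0966, 0.0053]
ft_force: [0.2, -0.8, -1.5]
position: [0.5273, 0.0975, 0.0053]
ft_force: [0.8, -1.1, -1.2]
```

```bash
python3 -m jog '[[0,0,0,0.001,0,0,35]]'|grep -E "pos|ft_"; python3 -m jog '[[0,0,0,0.001,0,0,35]]'|grep -E "pos|ft_"; python3 -m jog '[[0,0,0,0.001,0,0,35]]'|grep -E "pos|ft_"; python3 - <<'E'
from h import *
d=optics.get_image("side");a=cv2.resize(d["pixels"][185:245,265:335,::-1],None,fx=8,fy=8,interpolation=cv2.INTER_CUBIC)
d=optics.get_image("top");b=cv2.resize(d["pixels"][190:260,205:305,::-1],None,fx=5.6,fy=5.6,interpolation=cv2.INTER_CUBIC)
cv2.imwrite("pics/s5.png",cv2.resize(np.vstack([a,b[:,:560]]),None,fx=.68,fy=.68))
E
```

```text
position: [0.5273, 0.0985, 0.0053]
ft_force: [0.1, -0.9, -0.0]
position: [0.5277, 0.0988, 0.0054]
ft_force: [1.0, -9.3, -1.4]
position: [0.5277, 0.0988, 0.0054]
ft_force: [-0.1, -16.4, -0.7]
```

View pics/s5.png

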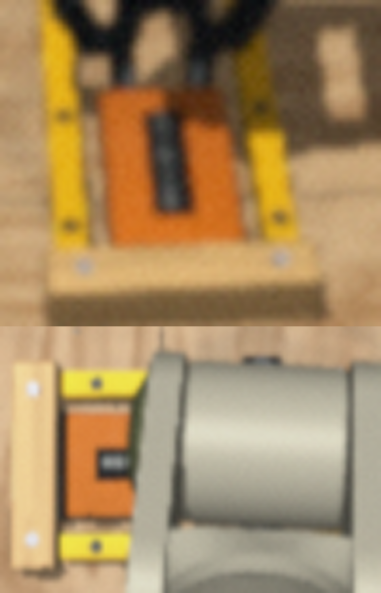

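Contact with the stop is confirmed: force rose to 16 N, the tool stalled, and the pictures show the case centred against the pad. I'll back straight out, then go up.

```bash
python3 -m jog '[[0,0,0,-0.004,0,0,35],[0,0,0,-0.01,0,0,35],[0,0,0,-0.02,0,0,35],[0,0,0,0,0,-0.03,35],[0,0,0,0,0,-0.05,35],[0,0,0,-0.05,0,-0.04,35],[0,0,0,-0.06,0,0,35],[0,0,0,-0.06,0,0,35],[0,0,0,-0.06,0,0,35],[0,0,0,-0.04,0,0,35]]'|grep -E "time|pos|ft_"; python3 -m jog '[[0,0,0,0,0,0,35],[0,0,0,0,0,0,35],[0,0,0,0,0,0,35]]'|grep -E "pos|ft_"; python3 - <<'E'
from h import *
d=optics.get_image("top"); m=mask(d,"case",(215,195,315,258)); r=[.5307,.0075,.0225]
c,f=fit(d,m,[.527,.167,.02],CASE_T); mr=mask(d,"rail",(217,195,315,258)); q,fr=fitr(d,mr,[.5307,.008,.022,.22])
print(c.round(4),f,rel(c,r).round(4),q.round(4),fr,rel(c,q[:3]).round(4))
E
```

```text
time_s: 16.6
position: [0.5333, -0.2051, 0.1244]
ft_force: [0.1, 0.4, -0.4]
position: [0.5338, -0.2011, 0.1244]
ft_force: [-0.6, -0.3, 0.7]
[0.5265 0.169  0.0269] 6.307266435986159 [-0.0006  0.1615  0.0044] [0.5305 0.0084 0.0259 0.2245] 60.96948865820838 [1.000e-04 1.606e-01 1.000e-03]
```

The case is centred to within 0.6 mm and 0.005 rad, its nose is at the pad, and the arm is clear.

```bash
python3 -c "
from rig import job; print(job.close_job())"
```

```text
the job is handed in; nothing more can be done
None
```

The bit case is down the lane with its nose against the rubber stop, centred to about 1 mm and square; no rail contact was seen, the arm is clear, and the job is handed in (no verdict was returned).

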